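Count a cycle and uncouple the cart hitch on the test board

TASK

Log the next cycle of the hitch test: swing the counter's yellow-pegged lever all the way to its stop and let go so that it springs right back. Then pull the orange latch handle sideways along its slot against its spring, keep it pulled and lift the coupler off the ball, and finish while still holding it up with the gripper, at least 6 cm higher than it sat. Leave the tools and the cup lying where they are.

Things in the scene. Friction and masses are not known exactly. Their poses are not given: they have to be found in the camera images.
- rig: Fixed cork-brown board 320 x 200 x 18 mm; origin at the centre of its underside, z up, x from the ball end (-x) to the hinge end (+x). At (-110, 0) mm stands the ball: 30 mm wide, centred 75 mm above the table, its stem with a 36 mm flange at 50 to 55 mm. At (115, 0) mm two aluminium cheeks, 100 mm high, carry the tongue's hinge at 85 mm. A loose spanner lies on the board at the -y side.
- tongue: Red square tube (25 mm) with a grey coupler head (76 x 58 mm), about 0.55 kg. Origin on the hinge, at (115, 0, 85) mm from the rig's origin; hinge axis = its y = the rig's y. It runs along -x to the ball, 225 mm away. Level when coupled; swings up by 0.5 rad at most, falls back if let go. With the latch not pulled, a hook under the ball's flange stops it rising.
- coupler (a point): Middle of the coupler head's upper face, 225 mm from the hinge along the tongue's -x and 14 mm above it: 99 mm above the table when coupled.
- latch: Latch slide on the coupler: orange upright handle, steel hook down its +y side. Slides to the tongue's +y only (robot's left, the side with the hook), 16 mm to the stop; hook free of the flange after 9 mm. Spring pushes back 3.5 N at rest, 9 N at the stop, and returns it if let go. Origin at the handle's foot, (-225, 0, 14.5) mm from the hinge when not pulled; axes as the tongue's.
- latch_grip (a point): Grip point inside the orange handle, 34 mm above the latch's origin (133 mm above the table when coupled). The handle is 14 mm thick along the tongue's y, 30 mm long along its x, and reaches from 5 to 57 mm above the latch's origin. Once the latch is pulled, lifting here takes 3 to 7 N.
- counter: Fixed blue counter box, 75 x 95 mm and 45 mm high, on a 100 x 115 mm dark foot plate; origin at the centre of its underside, z up. The advance lever is on its top; a red stop pin stands on the top where the lever ends its swing.
- lever_pivot (a point): The lever's vertical axis, in the middle of the counter's top, 52 mm above the table.
- advance_lever (a joint): Angle of the advance lever, rad: 0 at rest, 0.9 at its stop, growing counter-clockwise from above. At rest the arm points from the pivot along the counter's -x turned 0.45 rad towards its +y; at the stop, -x turned 0.45 rad towards its -y. Sprung: about 1 N at the peg at rest, 2 N at the stop; returns by itself when let go.
- lever_peg (a point): On the axis of the upright yellow peg (13 mm diameter) at the lever's end, 70 mm from the pivot, 79 mm above the table. The peg's top is 94 mm above the table; the flat arm under it reaches from 52 to 57 mm.
- spanner: Loose steel spanner 150 mm long, lying on the rig's board; bystander.
- screwdriver: Loose screwdriver 190 mm long with an orange handle, lying on the table; bystander.
- try_square: Loose try square, dark 120 mm stock and yellow 170 mm blade, lying on the table; bystander.
- bolt_cup: Loose aluminium cup 60 mm high, 72 mm wide, standing on the table beyond the work; bystander.
Not all that is in view belongs to the job. Of the things like the counter, leave any that is green, purple or turquoise; of the rest the smaller one is meant.

How it is judged (in metres and radians):
On the way, in this order (a step that is already met when the one before it is completed fails the run):
1. the counter's lever is swung to its stop (over 0.82 rad), the tongue still coupled (value of joint advance_lever above 0.82 rad and z of coupler in the frame of rig below 0.106 m), for 0.05 s.
2. the lever is let go and has sprung back to rest (under 0.08 rad), the tongue still coupled (value of joint advance_lever below 0.08 rad and contact force between the fingers and counter below 0.2 N and z of coupler in the frame of rig below 0.106 m), for 0.05 s.
3. the latch is pulled sideways by more than 9 mm while the coupler still sits on the ball (y of latch_grip in the frame of tongue above 0.009 m and z of coupler in the frame of rig below 0.106 m), for 0.05 s.
At the end, for the whole second after the job is handed in: The coupler is held by the gripper's fingers (contact over 1 N), at rest, its upper face more than 149 mm above the table (50 mm higher than coupled), carried by none of the loose objects; the counter's lever is back at rest (under 0.08 rad) (z of coupler in the frame of rig above 0.149 m and contact force between the fingers and tongue above 1 N and angular speed of tongue below 0.1 rad/s and value of joint advance_lever below 0.08 rad and contact force between tongue and spanner below 0.2 N and contact force between tongue and screwdriver below 0.2 N and contact force between tongue and try_square below 0.2 N and contact force between tongue and bolt_cup below 0.2 N); the arm keeps its last pose, push and grip.
It fails at once if the spanner is moved by more than 25 mm (distance of spanner from where it was at the start of the episode above 0.025 m).
It fails at once if the screwdriver is moved by more than 25 mm (distance of screwdriver from where it was at the start of the episode above 0.025 m).
It fails at once if the try square is moved by more than 25 mm (distance of try_square from where it was at the start of the episode above 0.025 m).
It fails at once if the bolt cup is moved by more than 25 mm or tipped (distance of bolt_cup from where it was at the start of the episode above 0.025 m or angle between bolt_cup's own z axis and vertical above 0.3 rad).
It also fails if it takes over 51 s, if anything falls off the work surface, if the arm or the gripper's body presses on something with over 40 N, if the wrist force passes 120 N, or if a joint passes its speed limit or range.

ROBOT

A 6-joint arm with a two-finger parallel gripper is mounted at the origin on the work surface. World frame = base frame: x ahead of the robot, y to its left, z up, the work surface at z = 0. Lengths are in mm, angles in rad, forces in N, time in s.
With the tool pointing down it reaches from about 350 to 775 mm from the base axis. Payload 7.3 kg.
Tool frame: the origin (TCP) lies at the centre of the arm's flange, where the gripper is bolted on; the fingertips stand 178 mm ahead of it and the grasp point (between the pads) lies 159 mm ahead of it; z points along the fingers, y is the direction in which the jaws open and shut (so a half turn about z gives the same grasp; the last joint's range is limited). The gripper opens to 92 mm and grips with 3 to 60 N. Pads are 19 mm wide; open, the fingers measure 130 mm over their backs; the gripper's body (75 mm by 190 mm) begins 47 mm behind the grasp point.
Start: joints at [-1.283, 0.342, 1.524, -0, 1.275, -0.146], TCP at [220.688, -476.366, 404.741] pointing down, gripper open.
Joint ranges: [-2.53, 2.53], [-0.77, 2.02], [0.04, 2.7], [-1, 4.14], [0.28, 2.66], [-3.11, 3.11]. Speed limits (rad/s): [2.57, 2.57, 3.14, 3.14, 3.14, 3.14].

INTERFACE

Orientations are given as [roll, pitch, yaw] about the fixed x, y, z axes, in that order (R = Rz(yaw) Ry(pitch) Rx(roll)).
In Python, from plant import status, viewer, ticket gives the robot as it stands.
- The arm moves only by the tool play_rows, never from a script. Its argument "commands" is a list of rows, each an object with "offset": the shift along the tool's x, y, z in m, a list of three; "twist": the turn about the tool's z in degrees. A call has 1 to 5 rows; each row shifts and turns the commanded pose from where the row before left it, along the tool's axes as they then stand; what a row does not reach is not made up. A row lasts 1/10 s, in which the tool goes at most 50 mm and 8.59 degrees, less where a joint would pass 70% of its speed; a pose out of reach is approached as far as the arm can. A call with a gripper value outside its range is refused whole. "jaw" is the closure in counts, from 0 (fully open) to 255 (shut), set as the call begins (left out, the last holds). The fingers move at their own pace and stop on an object; the grip force is fixed at half the most. Time passes only in rows, so rows that do not move let the fingers close. It gives the time, the measured TCP pose, the force and the opening at its end, in the units of the state.
- status.get_obs(): the state, without advancing time (a new reading comes with each control period).
- viewer.capture(name): name is "side" or "top" or "wrist"; returns the picture (420x560x3 uint8, red, green, blue); there is no depth.
- viewer.camera_params(name): a dict with "fov_y" (degrees; the focal length in pixels is half the picture's height over the tangent of half this angle, whatever the lens; pixels are square), "cx", "cy" (the principal point, pixels), "rvec" (rotation vector, rad) and "tvec" (3), from world to camera coordinates, as OpenCV has them; the wrist camera has in their place "T_tool_cam" (4x4, takes a point from camera to tool coordinates, whose origin is the TCP and whose axes are the flange's). Camera axes: x right, y down, z forward; pixel columns grow to the right and rows downward; lengths in mm; the calibration is good to about 2 mm. A picture is of the moment at which its call begins: read the wrist's pose just before it. camera_params takes no time and is no camera call.
- ticket.close_job(): hands the job in, once; it reports no verdict.
The state is a dict: "time": time; "joint_positions": joint angles; "dq": joint speeds; "tau": joint torques, N m; "tool_pos": TCP position; "tcp_rot": TCP orientation; "contact_force": force on the tool from outside, world axes, zero at the start; "moment": the same for the moment, N m; "grip_width": finger opening in mm.
Only numpy, scipy, OpenCV 4.12 (cv2) and the standard library are available. Lean on these libraries where they do the work, as an engineer would, in place of code of your own. Each camera call takes 0.05 s, during which the arm holds its last target.

## Working session

There is one attempt and no reset: what is moved stays moved. The work goes in short steps, Python scripts to look and compute and a tool call to move; the robot and the scene stay as the last step left them, time stands still between calls to the robot, and variables do not carry over. Pictures are saved under pics/ and viewed, and the job is handed in when it is done.

Besides the shell and the picture viewer there is one more tool, called after "Call:" by a JSON object that holds its "fn" and its "kwargs", one argument or row to a line. play_rows: Moves the arm, as the interface text tells. Its arguments: {"type":"object","properties":{"commands":{"type":"array"},"jaw":{"type":"number"}},"required":["commands"]}

```bash
mkdir -p pics; ls; python3 - <<'E'
from plant import status, viewer
import cv2
print(status.get_obs())
for n in ("side","top","wrist"):
    print(n,viewer.camera_params(n))
    cv2.imwrite(f"pics/{n}0.png",viewer.capture(n)[:,:,::-1])
E
```

```text
pics
{'time': 0.0, 'joint_positions': array([-1.28301014e+00,  3.42750251e-01,  1.52498959e+00, -4.18335787e-05,
        1.27539465e+00, -1.45991076e-01]), 'dq': array([ 0.00091343,  0.00168302, -0.00030219,  0.00075439, -0.00090452,
        0.00083623]), 'tau': array([-1.68576635e-04, -4.31240201e+01, -2.44218206e+01,  7.17753125e-02,
        5.59608615e-02, -1.60040913e-04]), 'tool_pos': array([ 220.64225843, -476.24911304,  404.04003357]), 'tcp_rot': array([-3.14006140e+00, -1.84718760e-04,  4.33789328e-01]), 'contact_force': array([-0.28226042, -0.51265236,  0.17616135]), 'moment': array([ 0.03172807,  0.01496669, -0.00565171]), 'grip_width': 91.8311137097303}
side {'fov_y': 54.12852025598922, 'cx': 279.01170097371204, 'cy': 211.6056547639082, 'rvec': array([ 0.37850997, -2.73404753,  1.28783077]), 'tvec': array([ 540.42061381,  205.41830991, 1257.10890678])}
top {'fov_y': 45.30738657246296, 'cx': 275.3881007969227, 'cy': 215.63806716999085, 'rvec': array([ 2.21896803, -2.1529163 ,  0.09828928]), 'tvec': array([ -76.30606738,  557.82554025, 1468.24653254])}
wrist {'fov_y': 66.0108476390911, 'cx': 278.627734803179, 'cy': 206.74994189335317, 'T_tool_cam': array([[ 6.37133546e-04, -9.56776296e-01, -2.90824197e-01,
         7.84282340e+01],
       [ 9.99999694e-01,  4.77861962e-04,  6.18677384e-04,
         1.09592800e+00],
       [-4.52962035e-04, -2.90824503e-01,  9.56776308e-01,
         1.92009299e+01],
       [ 0.00000000e+00,  0.00000000e+00,  0.00000000e+00,
         1.00000000e+00]])}
```

View pics/side0.png

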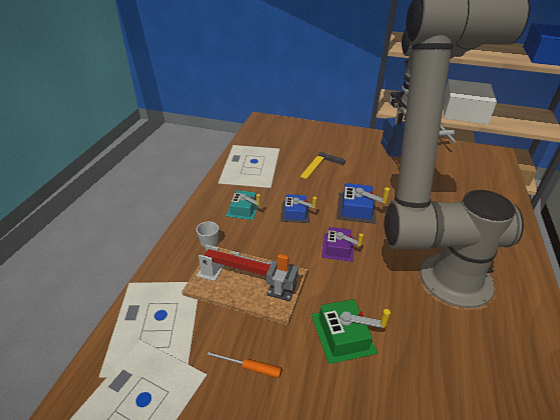

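View pics/top0.png

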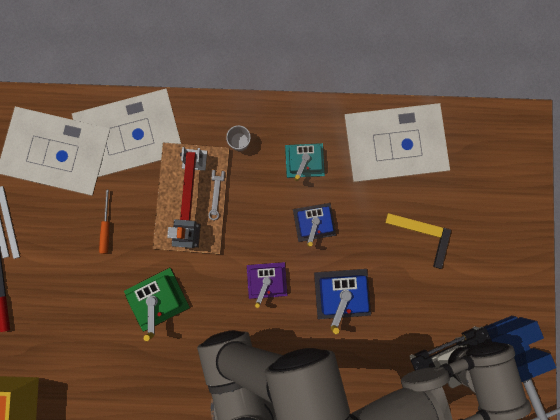

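View pics/wrist0.png

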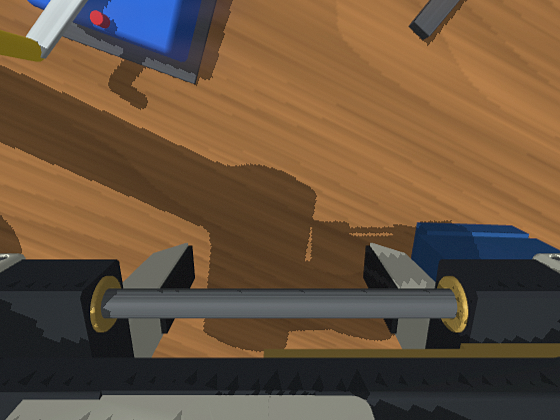

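Counter candidates in the top view: turquoise (305,160), small blue (315,222), purple (267,280), large blue (343,295) and green (155,298). By the description I choose the small blue one. Next: a close crop and measurement.

```bash
cat > h.py <<'E'
import numpy as np, cv2
from scipy.spatial.transform import Rotation as Ro
from plant import status, viewer
def KRt(n,obs=None):
    p=viewer.camera_params(n); f=210/np.tan(np.radians(p['fov_y']/2))
    K=np.array([[f,0,p['cx']],[0,f,p['cy']],[0,0,1]])
    if 'rvec' in p: return K,cv2.Rodrigues(p['rvec'])[0],p['tvec']
    o=obs or status.get_obs(); T=np.eye(4); T[:3,:3]=Ro.from_euler('xyz',o['tcp_rot']).as_matrix(); T[:3,3]=o['tool_pos']
    W=np.linalg.inv(T@p['T_tool_cam']); return K,W[:3,:3],W[:3,3]
def ray(n,uv,c=None):
    K,R,t=c or KRt(n); d=R.T@np.linalg.solve(K,[uv[0],uv[1],1]); return -R.T@t,d
def onz(n,uv,z,c=None):
    o,d=ray(n,uv,c); return o+d*(z-o[2])/d[2]
def tri(obs):
    A=np.zeros((3,3));b=np.zeros(3);rs=[ray(n,uv,c) for n,uv,c in obs]
    for o,d in rs:
        d=d/np.linalg.norm(d);P=np.eye(3)-np.outer(d,d);A+=P;b+=P@o
    x=np.linalg.solve(A,b); return x,[np.linalg.norm(np.cross(x-o,d/np.linalg.norm(d))) for o,d in rs]
def proj(n,X,c=None):
    K,R,t=c or KRt(n); q=K@(R@np.asarray(X,float)+t); return q[:2]/q[2]
E
python3 - <<'E'
from h import *
a=cv2.imread('pics/top0.png'); s=cv2.imread('pics/side0.png')
def crop(im,x,y,w,h,k): return cv2.resize(im[y:y+h,x:x+w],None,fx=k,fy=k,interpolation=cv2.INTER_NEAREST)
c=np.hstack([crop(a,285,195,66,60,6),crop(a,150,195,66,60,6)]);
d=np.hstack([crop(s,270,180,66,60,6),crop(s,250,245,66,60,6)])
cv2.imwrite('pics/c1.png',np.vstack([c])); cv2.imwrite('pics/c2.png',d)
E
```

```text
(no output)
```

View pics/c1.png

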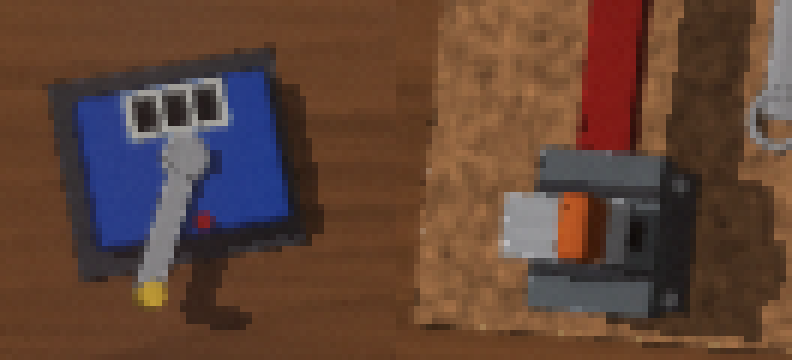

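View pics/c2.png

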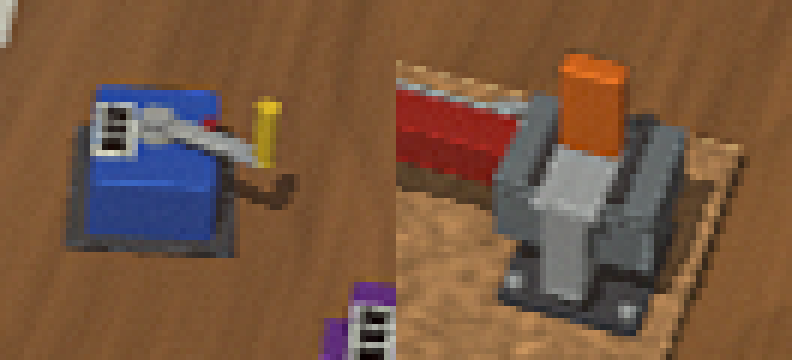

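The crop shows the small blue counter: yellow peg at about (310,244) and pivot at (316,221) in the top view. The orange latch handle is at about (247,233) with its hook toward the left. Measuring next.

```bash
python3 - <<'E'
from h import *
a=cv2.imread('pics/top0.png'); s=cv2.imread('pics/side0.png')
def blob(im,lo,hi,x,y,w,h):
    m=cv2.inRange(cv2.cvtColor(im,cv2.COLOR_BGR2HSV),lo,hi)[y:y+h,x:x+w]
    n,l,st,c=cv2.connectedComponentsWithStats(m)
    i=1+np.argmax(st[1:,4]); X,Y=st[i,:2]
    return (l==i),c[i]+[x,y],(st[i]+[x,y,0,0,0])
Y=((20,120,100),(35,255,255)); O=((5,170,120),(17,255,255)); B=((105,150,60),(130,255,255))
_,pt,sp=blob(a,*Y,300,235,20,20); print('peg top',pt,sp)
_,ps,ss=blob(s,*Y,305,190,20,25); print('peg side',ps,ss)
_,pivt,_=blob(a,(0,0,110),(180,60,190),310,212,13,13); print(pivt)
print('pegtop tri',tri([('top',pt,None),('side',(ss[0]+ss[2]/2-.3,ss[1]+1),None)]))
print('peg onz94',onz('top',pt,90)); 
print('pivot tri',tri([('top',(315.6,220.8),None),('side',(296.2,200.5),None)]))
print('pivot onz', onz('top',(315.6,220.8),60))
# foot corners top view
for uv in [(293.5,209),(330,203.2),(338.5,234.5),(299,241.5)]: print('foot',onz('top',uv,5))
print([proj('top',(x,0,0)) for x in ()])
_,ht,hs=blob(a,*O,235,215,25,30); print('handle top',ht,hs,onz('top',ht,155))
_,h2,hs2=blob(s,*O,270,250,25,25); print('handle side',h2,hs2)
for z in (133,): 
  print(tri([('top',ht,None),('side',(h2[0],h2[1]),None)]))
# tongue red line
m=cv2.inRange(cv2.cvtColor(a,cv2.COLOR_BGR2HSV),(0,170,60),(6,255,255)); m[:145]=0;m[230:]=0;m[:,:160]=0;m[:,210:]=0
ys,xs=np.nonzero(m)
for r in range(160,220,10): x=xs[ys==r]; print(r,x.min(),x.max(),onz('top',((x.min()+x.max())/2,r),97.5)[:2].round(1))
# board corners
for uv in [(161,143),(230,150),(224,255),(152,248)]: print('board',onz('top',uv,18))
E
```

```text
peg top [309.75  243.625] [308 242   5   4  16]
peg side [313.80952381 201.54761905] [312 196   5  12  42]
[315.53333333 218.36      ]
pegtop tri (array([ 479.24876441, -157.55957551,   92.96505159]), [np.float64(0.9257869321141947), np.float64(0.9257869321141123)])
peg onz94 [ 478.40721821 -157.91663855   90.        ]
pivot tri (array([ 546.1722221 , -176.66863383,   48.43921657]), [np.float64(0.16781518279711907), np.float64(0.16781518279709046)])
pivot onz [ 545.5113144  -175.60257241   60.        ]
foot [ 582.91332002 -113.34301994    5.        ]
foot [ 603.80971745 -222.64352213    5.        ]
foot [ 510.45220296 -250.10225687    5.        ]
foot [ 485.9693234  -132.39486859    5.        ]
[]Traceback (most recent call last):
  File "<stdin>", line 19, in <module>
  File "<stdin>", line 6, in blob
    return _wrapfunc(a, 'argmax', axis=axis, out=out, **kwds)
    return bound(*args, **kwds)
ValueError: attempt to get argmax of an empty sequence
```

```bash
python3 - <<'E'
from h import *
a=cv2.imread('pics/top0.png')
cv2.imwrite('pics/c3.png',cv2.resize(a[135:265,145:240],None,fx=4.6,fy=4.6,interpolation=cv2.INTER_NEAREST))
E
```

```text
(no output)
```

View pics/c3.png

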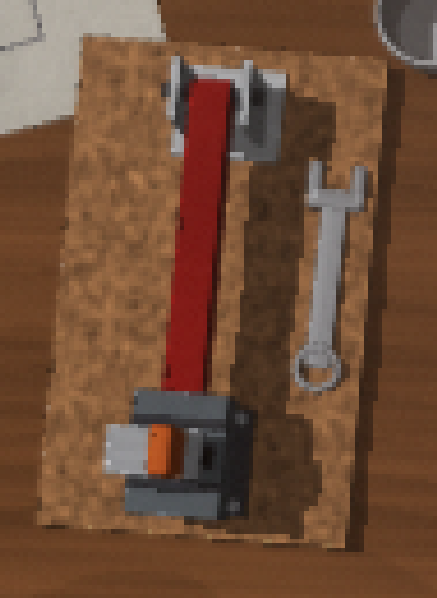

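Correction: the handle is at about (181,233), not (247,233); I left out the crop offset. I'll rerun with that.

```bash
python3 - <<'E'
from h import *
a=cv2.imread('pics/top0.png'); s=cv2.imread('pics/side0.png')
def blob(im,lo,hi,x,y,w,h):
    m=cv2.inRange(cv2.cvtColor(im,cv2.COLOR_BGR2HSV),lo,hi)[y:y+h,x:x+w]
    n,l,st,c=cv2.connectedComponentsWithStats(m)
    i=1+np.argmax(st[1:,4])
    return c[i]+[x,y],(st[i]+[x,y,0,0,0])
O=((5,170,100),(17,255,255))
ht,hs=blob(a,*O,170,215,25,30); print('handle top',ht,hs,onz('top',ht,155),onz('top',ht,145))
h2,hs2=blob(s,*O,270,245,25,35); print('handle side',h2,hs2)
print(tri([('top',ht,None),('side',h2,None)]))
print('topface side',onz('side',(h2[0],hs2[1]+1.2),156))
m=cv2.inRange(cv2.cvtColor(a,cv2.COLOR_BGR2HSV),(0,170,60),(4,255,255)); m[:145]=0;m[222:]=0;m[:,:160]=0;m[:,210:]=0
ys,xs=np.nonzero(m)
P=[]
for r in range(158,218,6):
    x=xs[ys==r]; w=onz('top',((x.min()+x.max())/2,r),97.5); P.append(w); print(r,x.min(),x.max(),w[:2].round(1))
P=np.array(P); k=np.polyfit(P[:,0],P[:,1],1); print('slope',k,np.arctan(k[0]))
for uv in [(163,143),(229,148),(220.5,253.5),(153.5,248.5)]: print('board',onz('top',uv,18).round(1))
E
```

```text
handle top [179.03846154 232.07692308] [177 227   5  11  52] [497.15049714 199.16937409 155.        ] [497.5588914  200.97445813 145.        ]
handle side [282.31073446 261.71751412] [276 254  13  17 177]
(array([498.1298905 , 202.99574924, 133.9168    ]), [np.float64(0.11986492000475817), np.float64(0.11986492000483707)])
topface side [499.54407696 200.21351634 156.        ]
158 186 194 [710.2 188. ]
164 185 193 [693.  190.1]
170 185 192 [675.8 190.7]
176 184 192 [658.6 191.4]
182 184 191 [641.5 192.1]
188 183 191 [624.4 192.7]
194 183 190 [607.3 193.4]
200 182 190 [590.3 194.1]
206 182 189 [573.3 194.7]
212 181 189 [556.4 195.4]
slope [-4.34028004e-02  2.19730103e+02] -0.043375577102462516
board [768.2 283.8  18. ]
board [759.4  85.7  18. ]
board [443.3  99.1  18. ]
board [452.1 296.8  18. ]
```

Call:
{"fn": "play_rows", "kwargs": {
  "commands": [
    {"offset":[0.041,-0.024,0],"twist":0},
    {"offset":[0.041,-0.024,0],"twist":0},
    {"offset":[0.041,-0.024,0],"twist":0},
    {"offset":[0.041,-0.024,0],"twist":0},
    {"offset":[0.041,-0.024,0],"twist":0}
  ],
  "jaw": 255
}}

```text
time: 0.65
tool_pos: [356.9, -279.6, 404.6]
tcp_rot: [-3.141, 0.0, 0.433]
contact_force: [0.9, -1.1, -0.0]
grip_width: 56.4
```

Call:
{"fn": "play_rows", "kwargs": {
  "commands": [
    {"offset":[0.03,-0.024,0],"twist":0},
    {"offset":[0.02,-0.024,0],"twist":0},
    {"offset":[0.0,0,0],"twist":7},
    {"offset":[0,0,0],"twist":7},
    {"offset":[0,0,0],"twist":0}
  ]
}}

```text
time: 1.15
tool_pos: [381.5, -216.4, 404.6]
tcp_rot: [-3.142, 0.0, 0.189]
contact_force: [0.5, -0.1, -0.8]
grip_width: 16.5
```

```bash
python3 - <<'E'
from h import *
o=status.get_obs(); print(o)
cv2.imwrite("pics/wrist1.png",viewer.capture('wrist')[:,:,::-1])
c=KRt('wrist',o)
for X in [(478.8,-157.7,94),(545.8,-176,60)]: print(proj('wrist',X,c))
E
```

```text
{'time': 1.15, 'joint_positions': array([-6.90923061e-01,  1.83478137e-01,  1.74335635e+00, -9.15403310e-05,
        1.21492978e+00,  6.90698156e-01]), 'dq': array([-0.01308372,  0.00242403, -0.00283958,  0.00116849,  0.00052069,
       -0.12746766]), 'tau': array([ 3.18755228e-01, -3.41016412e+01, -2.37817007e+01,  9.71158105e-02,
       -2.63946515e-02,  1.28528852e+00]), 'tool_pos': array([ 381.53895239, -216.36995821,  404.62395877]), 'tcp_rot': array([-3.14151503e+00,  1.75466174e-04,  1.89207017e-01]), 'contact_force': array([ 0.52571091, -0.13043487, -0.83528701]), 'moment': array([ 0.04174933, -0.00156666,  0.04141951]), 'grip_width': 16.469692434660846}
[230.17758312  73.63824033]
[267.33550791   1.49964466]
```

View pics/wrist1.png

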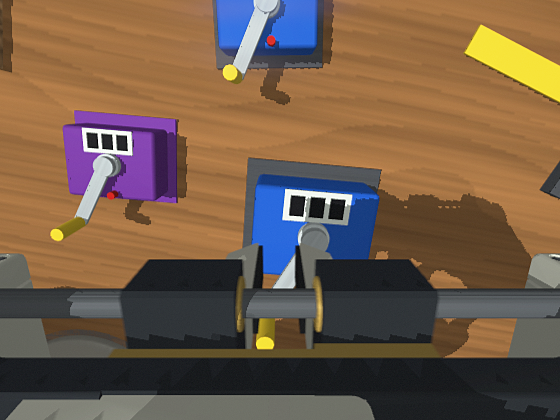

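The wrist view shows the peg top at (231,74), against a predicted (230,74), and the pivot at (267,4). The measurement holds, so I'm moving beside the peg and then down.

Call:
{"fn": "play_rows", "kwargs": {
  "commands": [
    {"offset":[0.0257,-0.0194,0],"twist":0},
    {"offset":[0.0257,-0.0194,0],"twist":0},
    {"offset":[0.0257,-0.0194,0],"twist":0},
    {"offset":[0.0257,-0.0194,0],"twist":0},
    {"offset":[0,0,0.03],"twist":0}
  ]
}}

```text
time: 1.7
tool_pos: [470.4, -119.6, 377.2]
tcp_rot: [3.138, -0.008, 0.196]
contact_force: [0.5, -0.5, -0.5]
grip_width: 0.5
```

Call:
{"fn": "play_rows", "kwargs": {
  "commands": [
    {"offset":[0,0,0.04],"twist":0},
    {"offset":[0,0,0.04],"twist":0},
    {"offset":[0,0,0.03],"twist":0},
    {"offset":[0,0,0.01],"twist":0},
    {"offset":[0,0,0],"twist":0}
  ]
}}

```text
time: 2.2
tool_pos: [467.6, -121.4, 253.8]
tcp_rot: [-3.14, 0.002, 0.191]
contact_force: [0.3, -0.1, 0.8]
grip_width: 0.1
```

```bash
python3 - <<'E'
from h import *
o=status.get_obs(); print(o['tool_pos'],o['tcp_rot'],o['contact_force'],o['grip_width'])
w=viewer.capture('wrist')[:,:,::-1]; s=viewer.capture('side')[:,:,::-1]
cv2.imwrite("pics/w2.png",np.hstack([w[:,:],cv2.resize(s[150:250,250:350],(230,420),interpolation=0)]))
E
```

```text
[ 467.60614128 -121.3791363   253.77377241] [-3.14002387e+00  2.36358278e-03  1.90627963e-01] [ 0.31459758 -0.12812063  0.76744276] 0.07041912592427015
```

View pics/w2.png

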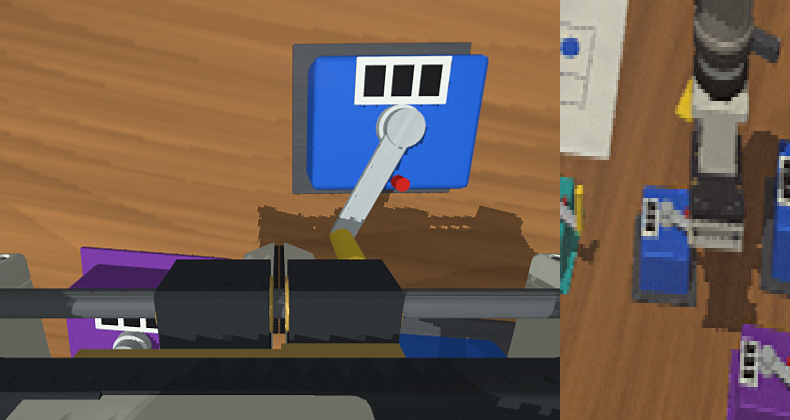

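Call:
{"fn": "play_rows", "kwargs": {
  "commands": [
    {"offset":[0,0.0,0.007],"twist":0},
    {"offset":[0,0.015,0],"twist":0},
    {"offset":[0,0.015,0],"twist":0},
    {"offset":[0,0.015,0],"twist":0},
    {"offset":[0,0.015,0],"twist":0}
  ]
}}

```text
time: 2.8
tool_pos: [479.5, -181.8, 248.0]
tcp_rot: [3.141, -0.001, 0.189]
contact_force: [1.2, 2.8, 0.2]
grip_width: 0.4
```

Call:
{"fn": "play_rows", "kwargs": {
  "commands": [
    {"offset":[0,0.004,0],"twist":0},
    {"offset":[0,0.004,0],"twist":0},
    {"offset":[0,0,0],"twist":0}
  ]
}}

```text
time: 3.1
tool_pos: [480.7, -188.3, 247.7]
tcp_rot: [3.142, -0.0, 0.189]
contact_force: [0.0, 2.7, 0.4]
grip_width: 0.5
```

```bash
python3 - <<'E'
from h import *
o=status.get_obs(); print(o['tool_pos'],o['tcp_rot'],o['contact_force'],o['grip_width'])
w=viewer.capture('wrist')[:,:,::-1]
cv2.imwrite("pics/w3.png",w)
E
```

```text
[ 480.70661052 -188.27084666  247.69280683] [ 3.14157312e+00 -1.23271683e-04  1.89037120e-01] [1.00987414e-03 2.74051640e+00 4.32584888e-01] 0.4623658783848044
```

View pics/w3.png

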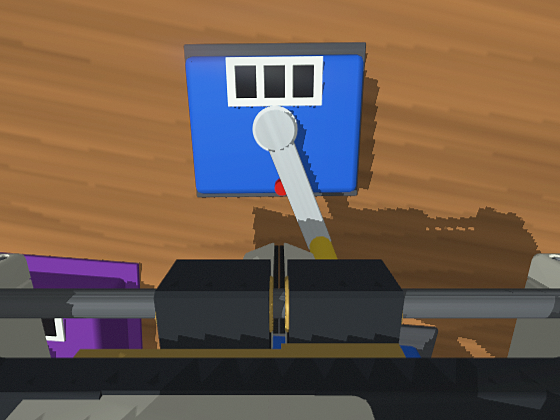

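The lever has swung close to the red pin (280,187). A few mm more, watching the force.

Call:
{"fn": "play_rows", "kwargs": {
  "commands": [
    {"offset":[0,0.003,0],"twist":0},
    {"offset":[0,0,0],"twist":0}
  ]
}}

```text
time: 3.35
tool_pos: [481.2, -190.7, 247.7]
tcp_rot: [-3.142, -0.0, 0.19]
contact_force: [0.9, 2.9, 0.2]
grip_width: 0.6
```

Call:
{"fn": "play_rows", "kwargs": {
  "commands": [
    {"offset":[0,0.002,0],"twist":0},
    {"offset":[0,0,0],"twist":0}
  ]
}}

```text
time: 3.55
tool_pos: [481.6, -192.8, 247.7]
tcp_rot: [3.142, -0.0, 0.19]
contact_force: [1.7, 3.3, -0.6]
grip_width: 0.3
```

Call:
{"fn": "play_rows", "kwargs": {
  "commands": [
    {"offset":[0,0.002,0],"twist":0},
    {"offset":[0,0,0],"twist":0}
  ]
}}

```text
time: 3.75
tool_pos: [481.9, -194.2, 247.6]
tcp_rot: [-3.14, 0.0, 0.189]
contact_force: [1.3, 7.6, 1.0]
grip_width: 0.1
```

Call:
{"fn": "play_rows", "kwargs": {
  "commands": [
    {"offset":[0,0.001,0],"twist":0},
    {"offset":[0,0,0],"twist":0}
  ]
}}

```text
time: 3.95
tool_pos: [482.0, -194.7, 247.5]
tcp_rot: [-3.139, 0.0, 0.189]
contact_force: [2.4, 10.7, 2.3]
grip_width: 0.2
```

```bash
python3 - <<'E'
from h import *
o=status.get_obs(); print(o['tool_pos'],o['contact_force'])
w=viewer.capture('wrist')[:,:,::-1]
cv2.imwrite("pics/w4.png",w)
c=KRt('wrist',o)
# arm angle from pivot & arm end near gripper on plane z=57
for uv in [(256,125),(308,235)]: print(onz('wrist',uv,57,c))
E
```

```text
[ 482.02830223 -194.68393272  247.54042783] [ 2.44503032 10.74741851  2.26939219]
[ 549.21880215 -170.66108913   57.        ]
[ 494.93913136 -209.97040005   57.        ]
```

View pics/w4.png

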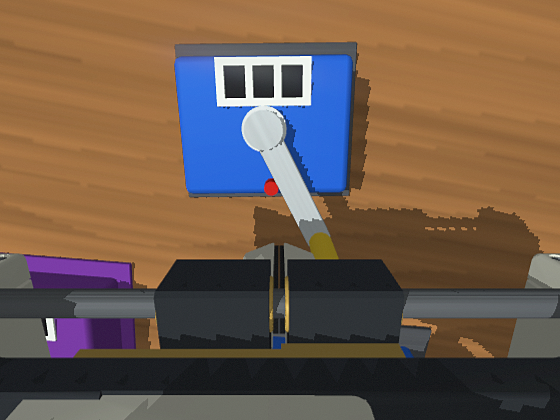

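The arm is against the red pin (271,187) and the force has risen to 11 N, so it is at the stop. Now back off and let it spring back.

Call:
{"fn": "play_rows", "kwargs": {
  "commands": [
    {"offset":[0,-0.025,0],"twist":0},
    {"offset":[0,-0.035,0],"twist":0},
    {"offset":[0,-0.035,0],"twist":0},
    {"offset":[0,-0.015,-0.01],"twist":0},
    {"offset":[0,0,-0.04],"twist":0}
  ]
}}

```text
time: 4.5
tool_pos: [460.1, -86.3, 295.9]
tcp_rot: [-3.138, 0.007, 0.192]
contact_force: [-0.7, -0.6, 0.2]
grip_width: 0.7
```

Call:
{"fn": "play_rows", "kwargs": {
  "commands": [
    {"offset":[0,0,-0.04],"twist":4},
    {"offset":[0,0,-0.04],"twist":4.5},
    {"offset":[0,0,-0.025],"twist":4.8},
    {"offset":[0,0,0],"twist":0}
  ],
  "jaw": 0
}}

```text
time: 4.9
tool_pos: [462.0, -88.6, 407.3]
tcp_rot: [3.138, -0.009, -0.045]
contact_force: [0.4, 0.1, -0.3]
grip_width: 27.9
```

```bash
python3 - <<'E'
from h import *
o=status.get_obs(); print(o['tool_pos'],o['tcp_rot'],o['contact_force'],o['grip_width'])
w=viewer.capture('wrist')[:,:,::-1]
cv2.imwrite("pics/w5.png",w)
c=KRt('wrist',o); print([proj('wrist',X,c) for X in [(478.8,-157.7,94),(545.8,-176,60)]])
E
```

```text
[462.04902105 -88.63275628 407.34718935] [ 3.13766106 -0.00889015 -0.04472492] [ 0.37290576  0.06491637 -0.3181417 ] 27.850656719383043
[array([349.48510095, 178.3868369 ]), array([362.08621533, 102.66632202])]
```

View pics/w5.png

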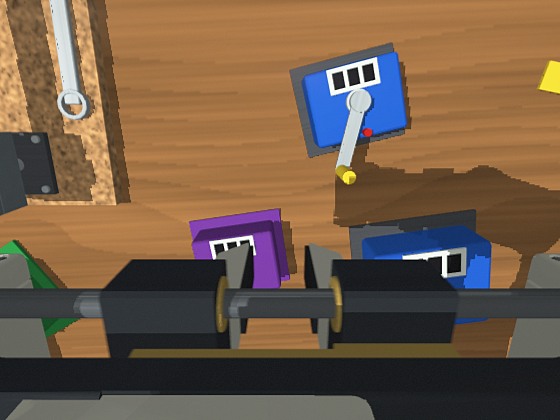

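The lever is back at rest: peg at (348,177), against a predicted (349,178). Now to a viewing pose in front of the handle.

Call:
{"fn": "play_rows", "kwargs": {
  "commands": [
    {"offset":[-0.0106,-0.0405,0],"twist":0},
    {"offset":[-0.0106,-0.0405,0],"twist":0},
    {"offset":[-0.0106,-0.0405,0],"twist":0},
    {"offset":[-0.0106,-0.0405,0],"twist":0},
    {"offset":[-0.0106,-0.0405,0],"twist":0}
  ]
}}

```text
time: 5.45
tool_pos: [416.5, 117.8, 401.8]
tcp_rot: [3.141, 0.002, -0.042]
contact_force: [1.4, 0.1, 0.1]
grip_width: 71.7
```

Call:
{"fn": "play_rows", "kwargs": {
  "commands": [
    {"offset":[-0.0106,-0.0405,0],"twist":0},
    {"offset":[-0.0106,-0.0405,0],"twist":0},
    {"offset":[0,0,0],"twist":0},
    {"offset":[0,0,0],"twist":0}
  ]
}}

```text
time: 5.85
tool_pos: [399.2, 198.8, 401.8]
tcp_rot: [3.14, 0.001, -0.04]
contact_force: [-0.7, -0.9, -0.2]
grip_width: 91.5
```

```bash
python3 - <<'E'
from h import *
o=status.get_obs(); print(o['tool_pos'],o['tcp_rot'],o['contact_force'],o['grip_width'])
w=viewer.capture('wrist')[:,:,::-1]
cv2.imwrite("pics/w6.png",w)
c=KRt('wrist',o)
m=cv2.inRange(cv2.cvtColor(w.copy(),cv2.COLOR_BGR2HSV),(5,170,60),(17,255,255))
n,l,st,ce=cv2.connectedComponentsWithStats(m)
for i in range(1,n):
    if st[i,4]>100: print(st[i],ce[i])
print([proj('wrist',X,c) for X in [(497,199.5,156),(497,199.5,104)]])
E
```

```text
[399.16335516 198.84834888 401.80716644] [ 3.14009144e+00  1.42409132e-03 -3.95214994e-02] [-0.66297303 -0.90734209 -0.1576071 ] 91.49624660567792
[258  52  21  50 967] [268.48190279  75.83453981]
[  24   64   46   94 2575] [ 46.87417476 110.52466019]
[array([269.25650578,  77.95743992]), array([270.93934356,  83.6894042 ])]
```

View pics/w6.png

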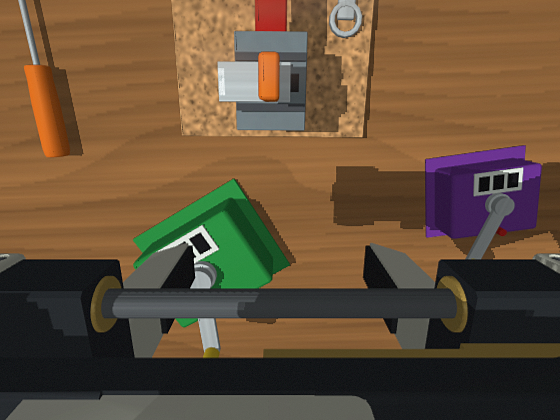

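The handle's top face is at (268,76), against a predicted (269,78). I'm going over it at (498,200), then down.

Call:
{"fn": "play_rows", "kwargs": {
  "commands": [
    {"offset":[0.033,-0.0017,0],"twist":0},
    {"offset":[0.033,-0.0017,0],"twist":0},
    {"offset":[0.0327,-0.0017,0],"twist":0},
    {"offset":[0,0,0.02],"twist":0},
    {"offset":[0,0,0],"twist":0}
  ]
}}

```text
time: 6.4
tool_pos: [498.8, 197.3, 379.8]
tcp_rot: [3.139, 0.006, -0.046]
contact_force: [-0.8, -0.4, 0.4]
grip_width: 91.8
```

```bash
python3 - <<'E'
from h import *
o=status.get_obs(); print(o['tool_pos'],o['tcp_rot'],o['contact_force'],o['grip_width'])
c0=(lambda o:o)(None)
# handle from previous wrist picture, top-face centre
oo=dict(tool_pos=np.array([399.163,198.848,401.807]),tcp_rot=np.array([3.14009,.001424,-.03952]))
c=KRt('wrist',oo)
w=cv2.imread('pics/w6.png')
for uv in [(268.5,57),(268.5,76),(268.5,98)]: print(onz('wrist',uv,156,c),onz('wrist',uv,130,c))
print(proj('wrist',onz('wrist',(268.5,76),156,c),c))
cv2.imwrite('pics/c6.png',cv2.resize(w[20:140,170:320],None,fx=4,fy=4,interpolation=0))
E
```

```text
[498.79618892 197.27564647 379.75161594] [ 3.13936082  0.00570617 -0.04562261] [-0.82470331 -0.41945885  0.4079094 ] 91.81805342889061
[509.54255556 199.39051279 156.        ] [513.16183815 199.95437587 130.        ]
[498.20850238 199.93532777 156.        ] [500.526696   200.56173272 130.        ]
[484.62400575 200.588319   156.        ] [485.38277145 201.28968387 130.        ]
[268.5  76. ]
```

View pics/c6.png

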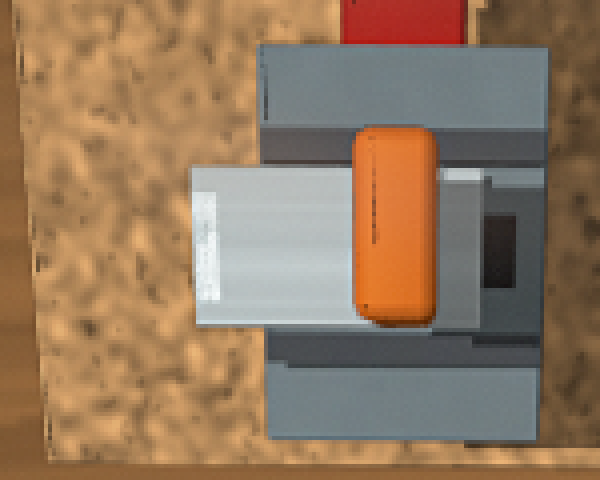

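Call:
{"fn": "play_rows", "kwargs": {
  "commands": [
    {"offset":[0,-0.002,0.03],"twist":0},
    {"offset":[0,0,0.03],"twist":0},
    {"offset":[0,0,0.018],"twist":0},
    {"offset":[0,0,0.006],"twist":0},
    {"offset":[0,0,0],"twist":0}
  ]
}}

```text
time: 6.9
tool_pos: [498.3, 200.8, 298.7]
tcp_rot: [3.141, 0.001, -0.044]
contact_force: [0.5, 0.0, -0.0]
grip_width: 91.6
```

```bash
python3 - <<'E'
from h import *
o=status.get_obs(); print(o['tool_pos'],o['tcp_rot'],o['contact_force'],o['grip_width'])
w=viewer.capture('wrist')[:,:,::-1]; s=viewer.capture('side')[:,:,::-1]
cv2.imwrite("pics/w7.png",np.hstack([w,cv2.resize(s[180:320,180:320][:,30:110],(240,420),interpolation=0)]))
E
```

```text
[498.25680983 200.7617081  298.67935965] [ 3.14103637e+00  1.11677860e-03 -4.35160138e-02] [ 0.45733158  0.00862443 -0.03788109] 91.6041434386919
```

View pics/w7.png

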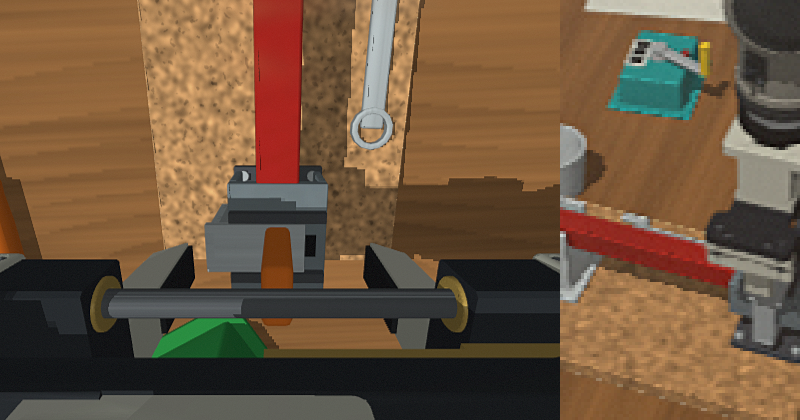

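The handle sits between the fingers at (278,275). Closing.

Call:
{"fn": "play_rows", "kwargs": {
  "commands": [
    {"offset":[0,0,0.002],"twist":0},
    {"offset":[0,0,0],"twist":0},
    {"offset":[0,0,0],"twist":0},
    {"offset":[0,0,0],"twist":0},
    {"offset":[0,0,0],"twist":0}
  ],
  "jaw": 255
}}

```text
time: 7.5
tool_pos: [498.3, 201.5, 296.8]
tcp_rot: [3.142, -0.0, -0.043]
contact_force: [0.6, -0.3, -0.3]
grip_width: 56.3
```

Call:
{"fn": "play_rows", "kwargs": {
  "commands": [
    {"offset":[0,0,0],"twist":0},
    {"offset":[0,0,0],"twist":0},
    {"offset":[0,0,0],"twist":0},
    {"offset":[0,0,0],"twist":0}
  ]
}}

```text
time: 7.9
tool_pos: [498.3, 201.5, 296.7]
tcp_rot: [3.142, 0.0, -0.043]
contact_force: [0.7, 0.7, -0.3]
grip_width: 24.8
```

Call:
{"fn": "play_rows", "kwargs": {
  "commands": [
    {"offset":[0,0,0],"twist":0},
    {"offset":[0,0,0],"twist":0},
    {"offset":[0,0,0],"twist":0},
    {"offset":[0,0,0],"twist":0}
  ]
}}

```text
time: 8.3
tool_pos: [498.3, 201.5, 296.7]
tcp_rot: [3.142, 0.0, -0.043]
contact_force: [-1.1, -0.1, 0.3]
grip_width: 13.7
```

Call:
{"fn": "play_rows", "kwargs": {
  "commands": [
    {"offset":[0,-0.003,0],"twist":0},
    {"offset":[0,-0.003,0],"twist":0},
    {"offset":[0,-0.003,0],"twist":0},
    {"offset":[0,-0.003,0],"twist":0},
    {"offset":[0,0,0],"twist":0}
  ]
}}

```text
time: 8.8
tool_pos: [498.9, 213.1, 296.7]
tcp_rot: [3.14, 0.0, -0.042]
contact_force: [-0.0, -7.5, 1.3]
grip_width: 13.7
```

```bash
python3 - <<'E'
from h import *
o=status.get_obs(); print(o['tool_pos'],o['contact_force'],o['grip_width'])
w=viewer.capture('wrist')[:,:,::-1]
cv2.imwrite("pics/w8.png",w)
E
```

```text
[498.86585113 213.14400499 296.65493879] [-0.03736331 -7.47244599  1.26194883] 13.694162364543915
```

View pics/w8.png

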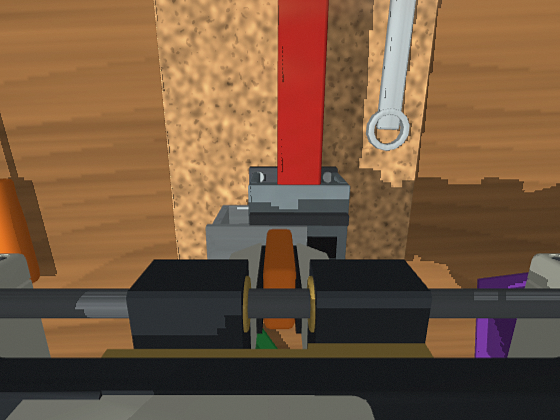

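Pulled about 12 mm (7.5 N on the spring) and the handle is held. I'll take 1 mm more, then lift along the hinge arc.

Call:
{"fn": "play_rows", "kwargs": {
  "commands": [
    {"offset":[0,-0.001,0],"twist":0},
    {"offset":[0,0,0],"twist":0},
    {"offset":[0.0017,0,-0.0067],"twist":0},
    {"offset":[0.0019,0,-0.0067],"twist":0}
  ]
}}

```text
time: 9.25
tool_pos: [502.1, 213.5, 308.6]
tcp_rot: [3.138, 0.004, -0.043]
contact_force: [2.2, -7.9, -7.9]
grip_width: 14.0
```

Call:
{"fn": "play_rows", "kwargs": {
  "commands": [
    {"offset":[0.0021,0,-0.0066],"twist":0},
    {"offset":[0.0022,0,-0.0065],"twist":0},
    {"offset":[0,0,0],"twist":0}
  ]
}}

```text
time: 9.55
tool_pos: [506.4, 213.3, 322.1]
tcp_rot: [3.138, 0.004, -0.043]
contact_force: [0.3, -7.5, -6.3]
grip_width: 13.8
```

Lifting with the expected 6 N. Continuing.

Call:
{"fn": "play_rows", "kwargs": {
  "commands": [
    {"offset":[0.0025,0,-0.0065],"twist":0},
    {"offset":[0.0027,0,-0.0064],"twist":0},
    {"offset":[0.0029,0,-0.0063],"twist":0},
    {"offset":[0.003,0,-0.0063],"twist":0}
  ]
}}

```text
time: 9.95
tool_pos: [517.0, 212.8, 346.7]
tcp_rot: [3.138, 0.007, -0.043]
contact_force: [-1.1, -7.5, -9.1]
grip_width: 13.7
```

Call:
{"fn": "play_rows", "kwargs": {
  "commands": [
    {"offset":[0.0032,0,-0.0061],"twist":0},
    {"offset":[0.0034,0,-0.006],"twist":0},
    {"offset":[0,0,0],"twist":0},
    {"offset":[0,0,0],"twist":0}
  ]
}}

```text
time: 10.35
tool_pos: [523.6, 212.6, 358.9]
tcp_rot: [3.138, 0.006, -0.043]
contact_force: [-3.3, -7.7, -4.8]
grip_width: 13.8
```

```bash
python3 - <<'E'
from h import *
o=status.get_obs(); print(o['tool_pos'],o['contact_force'],o['moment'],o['grip_width'],np.abs(o['dq']).max())
w=viewer.capture('wrist')[:,:,::-1]; s=viewer.capture('side')[:,:,::-1]; t=viewer.capture('top')[:,:,::-1]
cv2.imwrite("pics/s9.png",np.hstack([cv2.resize(s[150:350,170:370],(400,400),interpolation=0),cv2.resize(t[140:260,150:350],(400,400),interpolation=0)]))
cv2.imwrite("pics/w9.png",w)
E
```

```text
[523.62586024 212.55508514 358.94430121] [-3.34611551 -7.69366127 -4.83883823] [-1.11532974  0.62642245 -0.10418077] 13.778634042536403 0.004247879315316507
```

View pics/s9.png

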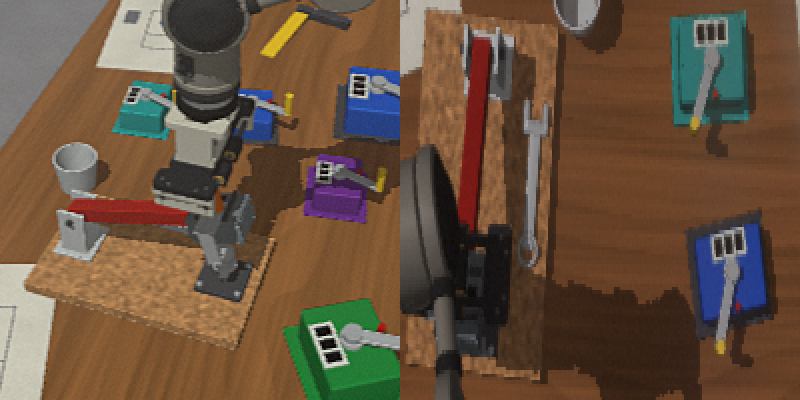

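View pics/w9.png

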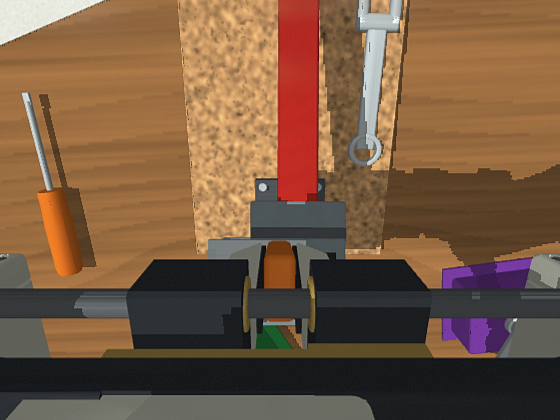

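```bash
python3 - <<'E'
from h import *
o=status.get_obs(); c=KRt('wrist',o)
ps=-0.042; ax=np.array([np.cos(ps),np.sin(ps)]); nrm=np.array([-ax[1],ax[0]])
h=np.array([498.2,200])+225*ax  # hinge from handle
for uv in [(298,201),(298,100),(298,20)]:
    O,d=ray('wrist',uv,c); s=((h-O[:2])@nrm)/(d[:2]@nrm) if abs(d[:2]@nrm)>1e-2 else None
    # use tube-top plane tilted by th: find th such that point lies at r along tube for uv0
    for th in (.24,.27,.29,.31,.34):
        # plane through hinge top: dir e=-ax*cos+z sin ; up u
        e=np.r_[-ax*np.cos(th),np.sin(th)]; u=np.r_[ax*np.sin(th),np.cos(th)]
        P0=np.r_[h,85]+12.5*u; X=O+d*(((P0-O)@u)/(d@u)); print(uv,th,'r=%.1f z=%.1f lat=%.1f width20px=%.1f'%((X-P0)@e,X[2],(X[:2]-h)@nrm,0))
# tube width at row 190: 25 mm
for r in (120,190):
    w=cv2.imread('pics/w9.png')[r]; m=cv2.inRange(cv2.cvtColor(w[None],cv2.COLOR_BGR2HSV),(0,150,60),(6,255,255))[0]; x=np.nonzero(m)[0]; x=x[(x>260)&(x<340)]; print(r,x.min(),x.max(),'depth',c[0][0,0]*25/(x.max()-x.min()+1))
    D=c[0][0,0]*25/(x.max()-x.min()+1); O,d=ray('wrist',((x.min()+x.max())/2,r),c); print('z',O[2]+D*d[2])
E
```

```text
(298, 201) 0.24 r=187.1 z=141.6 lat=-0.8 width20px=0.0
(298, 201) 0.27 r=187.3 z=147.0 lat=-0.5 width20px=0.0
(298, 201) 0.29 r=187.5 z=150.6 lat=-0.2 width20px=0.0
(298, 201) 0.31 r=187.8 z=154.2 lat=-0.0 width20px=0.0
(298, 201) 0.34 r=188.5 z=159.6 lat=0.4 width20px=0.0
(298, 100) 0.24 r=123.9 z=126.6 lat=-0.7 width20px=0.0
(298, 100) 0.27 r=125.3 z=130.5 lat=-0.4 width20px=0.0
(298, 100) 0.29 r=126.3 z=133.1 lat=-0.3 width20px=0.0
(298, 100) 0.31 r=127.4 z=135.8 lat=-0.1 width20px=0.0
(298, 100) 0.34 r=129.2 z=139.9 lat=0.1 width20px=0.0
(298, 20) 0.24 r=75.5 z=115.1 lat=-0.6 width20px=0.0
(298, 20) 0.27 r=77.1 z=117.6 lat=-0.4 width20px=0.0
(298, 20) 0.29 r=78.2 z=119.3 lat=-0.3 width20px=0.0
(298, 20) 0.31 r=79.3 z=121.1 lat=-0.2 width20px=0.0
(298, 20) 0.34 r=81.2 z=123.9 lat=-0.1 width20px=0.0
120 278 316 depth 207.24656106652347
z 124.92507044788056
190 278 317 depth 202.0653970398604
z 143.24205763408864
```

The image check agrees roughly (tilt 0.26–0.31 rad) but can't exclude a few mm of slip, so I'm lifting about 9 mm more for margin.

Call:
{"fn": "play_rows", "kwargs": {
  "commands": [
    {"offset":[0.0026,0,-0.0045],"twist":0},
    {"offset":[0.0027,0,-0.0044],"twist":0},
    {"offset":[0,0,0],"twist":0},
    {"offset":[0,0,0],"twist":0},
    {"offset":[0,0,0],"twist":0}
  ]
}}

```text
time: 11.0
tool_pos: [528.9, 212.3, 367.7]
tcp_rot: [3.138, 0.006, -0.043]
contact_force: [-3.5, -6.6, -6.0]
grip_width: 13.9
```

```bash
python3 - <<'E'
from h import *
o=status.get_obs(); print(o['tool_pos'],o['contact_force'],o['grip_width'],np.abs(o['dq']).max())
w=viewer.capture('wrist')[:,:,::-1]; s=viewer.capture('side')[:,:,::-1]
cv2.imwrite("pics/s10.png",cv2.resize(s[230:310,185:325],None,fx=5.5,fy=5.5,interpolation=0))
E
```

```text
[528.86985895 212.34059491 367.6591316 ] [-3.53120625 -6.62194065 -5.95553135] 13.927848108224628 0.001774973080917949
```

View pics/s10.png

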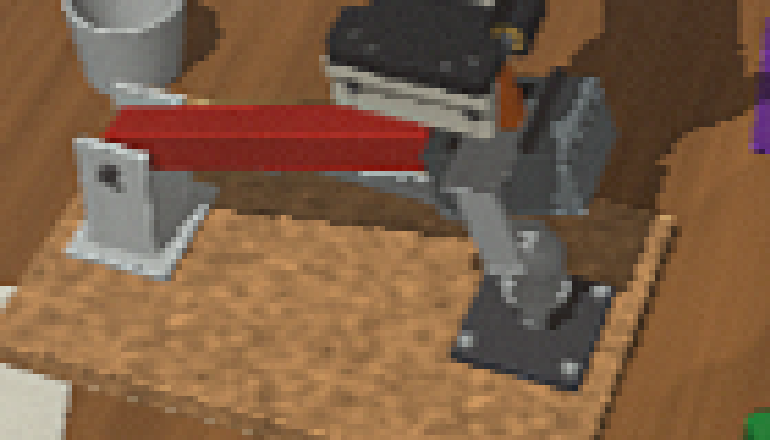

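```bash
python3 - <<'E'
from h import *
ps=-0.042; ax=np.array([np.cos(ps),np.sin(ps)]); n=np.array([-ax[1],ax[0]])
h=np.array([498.2,200])+225*ax
P=[]
for uv in [(165,169),(290,170.5),(415,172.5)]:
    O,d=ray('side',(uv[0]/5.5+185,uv[1]/5.5+230)); s=(12.5-(O[:2]-h)@n)/(d[:2]@n); X=O+s*d
    P.append(((h-X[:2])@ax,X[2])); print(P[-1])
P=np.array(P); th=np.arctan2(*(P[-1]-P[0])[::-1]); print('theta',th,'coupler z',85+225*np.sin(th)+14*np.cos(th))
E
```

```text
(np.float64(25.732929183339273), np.float64(79.8979133185552))
(np.float64(97.40119318749504), np.float64(103.01573963802446))
(np.float64(165.45601284880493), np.float64(124.60759038186688))
theta 0.3096918447071276 coupler z 166.90614537152217
```

The side view gives a tilt of 0.31 rad, which puts the coupler's upper face at about 167 mm. The arm is at rest and the grip is holding, so I'm handing in.

```bash
python3 -c "
from plant import ticket
print(ticket.close_job())"
```

```text
the job is handed in; nothing more can be done
None
```

The test cycle is done and the job is handed in at about 11 s of the 51 s allowed; no verdict is reported.

- **Lever:** I pushed the small blue counter's lever with closed fingers until it met its red stop pin, where the force rose to about 11 N. I then let go. The peg was seen back within 1–2 px of its rest position.
- **Latch and lift:** I gripped the orange handle and pulled it about 12–13 mm sideways, with 7.5 N of spring force. Still holding it pulled, I lifted the coupler along the hinge arc.
- **Last checks:** The arm was at rest with the handle still gripped (13.9 mm opening, about 6 N of load). The side view gave a tilt of about 0.31 rad and the coupler face at about 167 mm, roughly 68 mm above where it sat.
- **Disagreement:** The arm's own travel predicted about 0.335 rad, a little more than the side view shows. That means a few mm of slip in the grip or a measuring error. The earlier, rougher wrist-view estimate (0.26–0.31 rad) was why I lifted about 9 mm extra. Both figures clear the required height.
- **Tools and cup:** I did nothing that touched them, but I only looked at them in the pictures and did not measure their positions afterwards.

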